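# Unload the drill jig

### The job

Unload the drill jig: lift the hanging keeper up off its two hooks and stand it upright on its foot in the empty plywood tray, without dropping it. Then push the jig's ejector all the way home so that the bearing block comes fully out of the nest onto the run-out, and let the ejector spring back. Leave the tools, bottle and blocks around the jig where they are.

Things in the scene. Friction and masses are not known exactly. Their poses are not given: they have to be found in the camera images.
- jig: Steel drill jig bolted to the bench, 288 mm long with its ejector, 164 wide. Origin: on the bench, on its centre line, at the mouth of the nest. x: level, the way the work comes out. Nest at x -60 to -1 between cheeks (y +-47 to +-75, 90 mm high); two low bush plates (y +-26 to +-47, up to 73 mm high) cover the feet of the block, the middle is open. With the keeper on, it is 145 mm high.
- runout (a point): Middle of the flat run-out bed in front of the nest: jig x 56 mm, 30 mm above the bench. Bed from jig x 0 to 112, 106 wide between side strips 8 mm high; end strip 8 mm high at x 112 to 118. Axes as the jig's.
- hook_left (a point): Tip of the hook at jig y +60 mm (axis of the upturned end, 95 mm above the bench, jig x 16); its twin is at y -60. 8 mm round bar: a level shank out of the cheek's face, axis 81 mm above the bench, then an upturned tip (jig x 12 to 20), top 99 mm above the bench, 14 mm above the shank's top.
- lug_left (a point): Top of the lug at jig y +64 mm: jig x 11 to 24, y 53 to 75, top 43 mm above the bench; its twin is at y -64. The hanging keeper's lower corners stand behind the lugs, overlapped by 10 mm.
- keeper: Loose aluminium angle, 0.36 kg (varies), closing the nest's mouth. Origin: middle of its upright leg's underside. z up, x away from the jig. Leg 8 mm thick, 150 wide (y), 70 high; tang on top 8 thick, 44 wide, z 70 to 112; foot x 4 to 44, 90 wide, 9 thick: it stands alone on it. Slots in the leg at y +-60, 14 wide, z 14 to 52. Hangs with axes as the jig's, origin at jig x 4.5, z 33 mm.
- slot_left (a point): Top end of the keeper's slot at keeper y +60, z 52 mm, which rests on the hook's shank at the start. The keeper comes off when raised 15 to 29 mm (22 is the middle), then drawn at least 25 mm along the jig's +x at that height; it cannot be drawn off without being raised.
- keeper_tang (a point): Place to grip the keeper: on the tang, 17 mm below its top edge, 95 mm above the keeper's underside, mid-thickness; pinch across the 8 mm thickness (the keeper's x).
- block: Bearing block, grey painted casting with a round bored housing on two feet, 0.4 kg (varies), 90 mm wide (y) by 45 long (x) by 52 high. Origin: centre of its underside. At the start it lies in the nest, parallel to the jig, at jig x -26.5 mm, on the bed 30 mm above the bench. It need not be gripped.
- ejector (a joint): How far the ejector is pushed in, in m: 0 at rest, 0.065 fully home. Slides along the jig's +x; a spring brings it back, about 4 N at rest and 11 N fully home, plus about 3 N for the block's friction. Fully home it puts the back of the block about 14 mm beyond the cheeks' front faces. It cannot go home while the keeper hangs.
- ejector_face (a point): Centre of the outer face of the ejector's black round palm button, 46 mm diameter, 13 mm thick, on a 16 mm rod behind the jig; the face looks along the jig's -x. Axis 56 mm above the bench, at rest at jig x -163 mm. It moves with the ejector. The bench is free behind it for 40 mm at least.
- tray: Empty shallow plywood tray, fixed, outside 210 (x) by 160 (y) by 24 mm high, walls and floor 6 mm. Origin: centre of its underside. Stands to the left or the right of the jig, in exchange with a wooden stand of taps.
- tray_in (a point): Centre of the tray's inner floor, 6 mm above the bench; inside 198 (x) by 148 (y) mm. x and y as the tray's.
- tapstand: Wooden stand, 170 by 110 by 40 mm, with upright taps up to 124 mm high; fixed. Origin: centre of its underside.
- wrench: Loose wrench 160 mm long, lying to the far right. Bystander.
- oil: Loose white oil bottle, 64 mm diameter, 170 high, left of the run-out. Bystander.
- dieblock: Loose dark steel block, 65 by 55 by 45 mm, near the robot. Bystander.
- block_a: Finished bearing block like the one in the jig, on the bench beyond the jig. Bystander.
- block_b: Another finished bearing block, on the bench left of the jig. Bystander.
Mind the look-alikes: they are no part of the job. What is shaped like the block but pink or red is not meant.

How it is judged (in metres and radians):
On the way, in this order (a step that is already met when the one before it is completed fails the run):
1. the keeper is lifted off its hooks ((x of keeper in the frame of jig above 0.03 m or z of keeper in the frame of jig above 0.09 m)), for 0.1 s.
2. the keeper stands upright in the tray, let go (x of keeper in the frame of tray_in between -0.085 and 0.085 m and y of keeper in the frame of tray_in between -0.075 and 0.075 m and z of keeper in the frame of tray_in below 0.006 m and angle between keeper's own z axis and vertical below 0.12 rad and linear speed of keeper below 0.03 m/s and contact force between the fingers and keeper below 0.1 N), for 0.2 s.
3. the ejector is pushed home (at least 58 of 65 mm) (value of joint ejector above 0.058 m), for 0.05 s.
At the end, for the whole second after the job is handed in: Keeper upright (0.12 rad) on the tray floor, let go, at rest; bearing block flat and at rest on the jig's run-out, its origin at least 26 mm beyond the jig's origin along the jig's x (wholly out of the nest); ejector sprung back to within 6 mm of rest (all of step 2 and x of block in the frame of jig between 0.026 and 0.1 m and y of block in the frame of jig between -0.03 and 0.03 m and z of block in the frame of jig between 0.026 and 0.034 m and angle between block's own z axis and vertical below 0.1 rad and linear speed of block below 0.03 m/s and value of joint ejector below 0.006 m); the robot touches nothing.
It fails at once if the keeper is dropped (moves faster than 0.5 m/s with no finger on it: a fall of about 13 mm) (linear speed of keeper above 0.5 m/s and contact force between the fingers and keeper below 0.05 N).
It fails at once if a bystander is moved more than 25 mm (distance of any of wrench, oil, dieblock, block_a, block_b from where it was at the start of the episode above 0.025 m).
It also fails if it takes over 61 s, if anything falls off the work surface, if the arm or the gripper's body presses on something with over 40 N, if the wrist force passes 120 N, or if a joint passes its speed limit or range.

### The arm

A 6-joint arm with a two-finger parallel gripper is mounted at the origin on the work surface. World frame = base frame: x ahead of the robot, y to its left, z up, the work surface at z = 0. Lengths are in m, angles in degrees, forces in N, time in s.
With the tool pointing down it reaches from about 0.25 to 0.725 m from the base axis. Payload 9.7 kg.
Tool frame: the origin (TCP) lies at the very end of the fingers, on their centre line; the grasp point (between the pads) lies 19 mm behind it; z points along the fingers, y is the line along which they close (so a half turn about z gives the same grasp; the last joint's range is limited). The gripper opens to 85 mm and grips with 20 to 120 N. Pads are 22 mm wide; open, the fingers measure 114 mm over their backs; the gripper's body (76 mm by 85 mm) begins 54 mm behind the grasp point. The pads swing forward as they close: fully open they stand 13 mm farther back than shut.
Start: joints at [69.844, 4.979, 10.078, 95.1, 0, 90], TCP at [0.19, 0.516, 0.231] pointing down, gripper open.
Joint ranges: [-179.16, 179.16], [-48.56, 103.87], [-65.8, 70.77], [-126.05, 130.52], [-82.76, 87.17], [-180, 180]. Speed limits (degrees/s): [127.2, 127.2, 147.25, 180, 180, 180].

### API

Orientations are given as [roll, pitch, yaw] about the fixed x, y, z axes, in that order (R = Rz(yaw) Ry(pitch) Rx(roll)).
In Python, from workcell import bot gives the robot as it stands.
- The arm moves only by the tool arm_command, never from a script. Its argument "series" is a list of rows, each a list of 4 numbers: the shift along the tool's x, y, z in m, then the turn about the tool's z in rad. A call has exactly 5 rows; each row is the pose to reach, as a shift and turn from the pose commanded when the call began, along the tool's axes at that moment; what a row does not reach only later rows make up. A row lasts 1/10 s, in which the tool goes at most 50 mm and 8.59 degrees, less where a joint would pass 70% of its speed; a pose out of reach is approached as far as the arm can. A call with a gripper value outside its range is refused whole. "hand" is the finger opening in m, from 0 to 0.0854, set as the call begins (left out, the last holds). The fingers move at their own pace and stop on an object; "grip_force" is the grip in N (left out, the last holds). Time passes only in rows, so rows that repeat a pose let the fingers close, or fill a call up. It gives the time, the measured TCP pose, the force, the opening and the grip force at its end, in the units of the state.
- bot.get_obs(): the state, without advancing time (a new reading comes with each control period).
- bot.camera(name): name is "scene" or "side" or "wrist"; returns a dict with "color" (480x640x3 uint8, blue, green, red), "camera_matrix" (3x3 intrinsics, pixels), "xyz" and "orientation" of the camera in the world; the wrist camera has in their place "T_tool_cam" (4x4, takes a point from camera to tool coordinates, whose origin is the TCP and whose axes are the flange's). Camera axes: x right, y up, looking along -z (the intrinsics and any distortion apply to the point x, -y, -z); pixel columns grow to the right and rows downward; lengths in m; the calibration is good to about 2 mm. A picture is of the moment at which its call begins: read the wrist's pose just before it. There is no depth.
- bot.job_done(): hands the job in; it is judged then, once.
Trained networks look in the newest picture that a camera, given by its name, has taken for a name from the list of things; names that differ only in an ending like _2 or _b are one class to them, and where a whole thing is asked for, a point or a joint stands for the part that bears it (a point fixed in the world has none). Each returns a list of dicts, best first, with "confidence" (0 to 1); they miss things now and then, are a little off and sometimes report something else, mostly with a low value. They report only what shows in the picture. A call takes as long as a camera call. They do not tell look-alikes from the thing itself.
- bot.find_in(camera, target): "location" ([column, row] in pixels, amid what is visible of it).
- bot.mark_of(camera, target): "location" ([column, row] in pixels: a listed point, or the origin of a listed thing).
The state is a dict: "time": time; "q": joint angles; "qd": joint speeds; "joint_efforts": joint torques, N m; "ee_pos": TCP position; "tcp_rot": TCP orientation; "wrist_force": force on the tool from outside, world axes, zero at the start; "torque": the same for the moment, N m; "opening": finger opening in m; "grasp_force": force on a finger pad.
Only numpy, scipy, OpenCV 4.12 (cv2) and the standard library are available. Lean on these libraries where they do the work, as an engineer would, in place of code of your own. Each camera call takes 0.05 s, during which the arm holds its last target. There are 200 camera calls.

## Working session

There is one attempt and no reset: what is moved stays moved. The work goes in short steps, Python scripts to look and compute and a tool call to move; the robot and the scene stay as the last step left them, time stands still between calls to the robot, and variables do not carry over. Pictures are saved under pics/ and viewed, at most 12 in all, crops included, and the job is handed in when it is done.

Besides the shell and the picture viewer there is one more tool, called after ">>>" as name(argument=value, ...), one argument or row to a line, values as JSON. arm_command: Moves the arm, as the interface text tells. Its arguments: {"type":"object","properties":{"series":{"type":"array"},"hand":{"type":"number"},"grip_force":{"type":"number"}},"required":["series"]}

```bash
mkdir -p pics; ls; cat > h.py <<'E'
import numpy as np, cv2
from scipy.spatial.transform import Rotation as R
from workcell import bot
def Rm(o): return R.from_euler('xyz',o,degrees=True).as_matrix()
E
python3 - <<'E'
from h import *
o=bot.get_obs(); print({k:np.round(v,3).tolist() for k,v in o.items()})
for c in ["scene","side"]:
    d=bot.camera(c); cv2.imwrite(f"pics/{c}0.png",d["color"])
    print(c,d["camera_matrix"],d["xyz"],d["orientation"],[k for k in d])
    for t in ["jig","runout","hook_left","lug_left","keeper","slot_left","keeper_tang","block","ejector_face","tray","tray_in","tapstand","oil","dieblock"]:
        print(t,[(np.round(r["location"]).tolist(),round(r["confidence"],2)) for r in bot.mark_of(c,t)][:3])
E
```

```text
pics
{'time': 0.0, 'q': [69.843, 5.01, 10.035, 95.101, -0.001, 90.002], 'qd': [-0.129, -0.003, 0.035, -0.033, -0.026, -0.012], 'joint_efforts': [0.004, -52.039, 46.48, 0.017, 0.0, -0.0], 'ee_pos': [0.189, 0.516, 0.231], 'tcp_rot': [-179.924, 0.001, 159.841], 'wrist_force': [-0.313, -0.15, -0.04], 'torque': [-0.033, -0.021, 0.035], 'grasp_force': 0.0, 'opening': 0.085}
scene [[433.00692779   0.         312.33135041]
 [  0.         433.00692779 244.46702387]
 [  0.           0.           1.        ]] [1.10599068 0.37631381 0.79993382] [ 44.14512608   0.15663931 123.41313535] ['color', 'camera_matrix', 'xyz', 'orientation']
jig [([329.0, 279.0], 0.91), ([350.0, 245.0], 0.46)]
runout [([350.0, 283.0], 0.56)]
hook_left [([351.0, 243.0], 0.67)]
lug_left [([352.0, 253.0], 0.97)]
keeper [([331.0, 270.0], 0.74), ([394.0, 259.0], 0.48), ([347.0, 240.0], 0.22)]
slot_left []
keeper_tang [([332.0, 246.0], 0.82)]
block [([417.0, 365.0], 0.94), ([362.0, 228.0], 0.91), ([319.0, 265.0], 0.77)]
ejector_face [([278.0, 232.0], 0.76)]
tray [([218.0, 203.0], 0.88), ([178.0, 254.0], 0.16)]
tray_in [([217.0
[... 302 characters left out ...]
  1.        ]] [ 0.04519774 -0.49664104  0.92135433] [ 41.48932921   0.39185702 -47.34152277] ['color', 'camera_matrix', 'xyz', 'orientation']
jig [([294.0, 266.0], 0.7)]
runout [([283.0, 248.0], 0.57)]
hook_left [([270.0, 249.0], 0.87)]
lug_left [([266.0, 263.0], 0.64)]
keeper [([290.0, 255.0], 0.96)]
slot_left [([269.0, 255.0], 0.82), ([266.0, 251.0], 0.62)]
keeper_tang [([285.0, 230.0], 0.94)]
block [([394.0, 292.0], 0.94), ([297.0, 264.0], 0.89), ([339.0, 226.0], 0.86)]
ejector_face [([338.0, 293.0], 0.69)]
tray [([414.0, 396.0], 0.95)]
tray_in [([414.0, 399.0], 0.95)]
tapstand [([179.0, 226.0], 0.61)]
oil [([266.0, 178.0], 0.63), ([279.0, 242.0], 0.37)]
dieblock [([219.0, 273.0], 0.88)]
```

View pics/scene0.png

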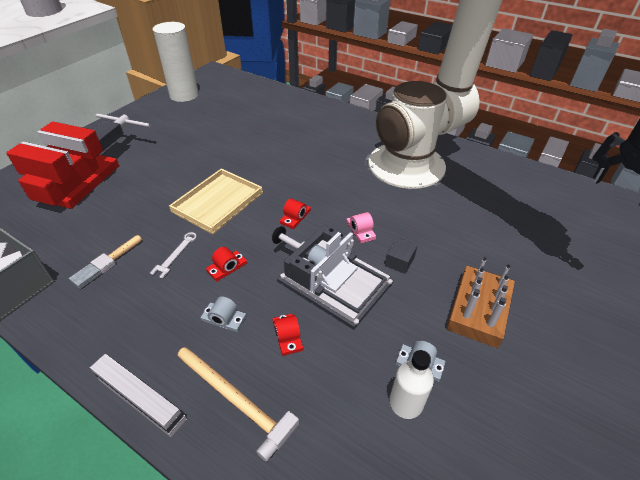

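View pics/side0.png

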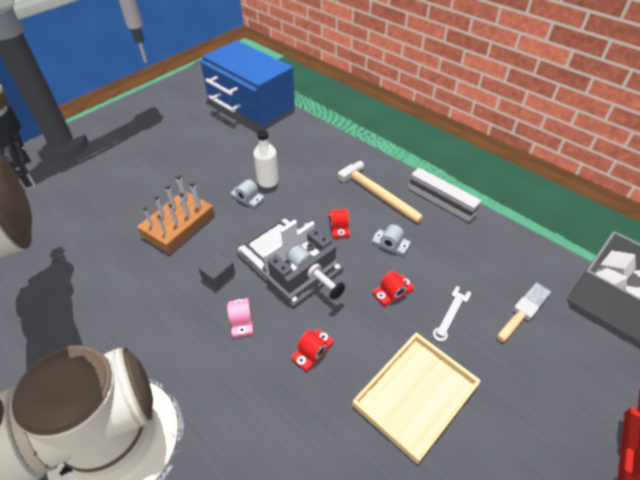

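The scene picture shows the jig at (335,275) with its keeper hanging at about (331,262) and the button at (279,235). The empty tray is at (217,200) and the tap stand at (482,305). In the side picture the jig is at (290,255), the button at (338,292) and the tray at (416,396). The red and pink blocks are look-alikes, and the grey blocks at (222,313) and (421,360) are bystanders.

```bash
cat >> h.py <<'E'
from scipy.optimize import least_squares
def proj(K,C,Rc,P):
    p=(np.atleast_2d(P)-C)@Rc; p=p*[1,-1,-1]
    q=p@K.T; return q[:,:2]/q[:,2:]
def to_world(pose,P):
    c,s=np.cos(pose[2]),np.sin(pose[2]); P=np.atleast_2d(P)
    return np.c_[pose[0]+c*P[:,0]-s*P[:,1], pose[1]+s*P[:,0]+c*P[:,1], P[:,2]]
J=dict(jig=[0,0,0],runout=[.056,0,.03],hook_left=[.016,.06,.095],lug_left=[.0175,.064,.043],keeper=[.0045,0,.033],
 keeper_tang=[.0045,0,.128],block=[-.0265,0,.03],ejector_face=[-.163,0,.056],slot_left=[.0045,.06,.085])
def fit(views,x0):
    # views: list of (K,C,Rc,P(n,3),pix(n,2))
    f=lambda x: np.concatenate([(proj(K,C,Rc,to_world(x,P))-uv).ravel() for K,C,Rc,P,uv in views])
    r=least_squares(f,x0,loss='soft_l1',f_scale=1.5); return r.x,f(r.x)
E
python3 - <<'E'
from h import *
cams={}
for c in ["scene","side"]:
    d=bot.camera(c); cams[c]=(d["camera_matrix"],d["xyz"],Rm(d["orientation"]))
S=dict(jig=(329,279),runout=(350,283),keeper=(331,270),keeper_tang=(332,246),block=(319,265),ejector_face=(278,232))
D=dict(jig=(294,266),runout=(283,248),hook_left=(270,249),lug_left=(266,263),keeper=(290,255),keeper_tang=(285,230),block=(297,264),ejector_face=(338,293))
v=[(*cams[c],np.array([J[k] for k in m]),np.array(list(m.values()),float)) for c,m in (("scene",S),("side",D))]
best=min((fit(v,[.5,.1,y]) for y in np.arange(-3,3,.8)),key=lambda r:np.abs(r[1]).sum())
print("jig",best[0].round(4),np.degrees(best[0][2])); print(best[1].round(1).reshape(-1,2).tolist())
# also with hook/lug symmetrical (left seen as right)
Tc=np.array([[a*.105,b*.08,.024] for a,b in((1,1),(1,-1),(-1,-1),(-1,1))])
s=np.array([(169,207),(221,171),(262,186),(214,229)],float); d=np.array([(479,381),(419,458),(354,404),(417,334)],float)
rs=[]
for a in range(4):
  for b in range(4):
    for fl in (1,-1):
      r=fit([(*cams["scene"],Tc,np.roll(s[::fl],a,0)),(*cams["side"],Tc,np.roll(d[::fl],b,0))],[.4,-.2,0.5]);rs.append(r)
rs.sort(key=lambda r:np.abs(r[1]).sum())
for r in rs[:2]: print("tray",r[0].round(4),np.degrees(r[0][2]),np.abs(r[1]).mean())
E
```

```text
jig [0.5323 0.0445 1.4552] 83.37461590616982
[[0.6, -0.1], [-0.9, -0.3], [0.4, 0.8], [0.7, -3.7], [2.1, 0.3], [0.4, -0.4], [-0.1, -0.7], [-3.6, -3.3], [-2.5, 0.2], [1.7, 0.6], [2.1, 0.9], [5.1, -0.2], [3.1, 0.1], [0.2, -0.0]]
tray [ 0.4619 -0.3728 -0.0113] -0.6474870051057975 1.7870886621831623
tray [ 0.4645 -0.3701  1.3367] 76.5900235529681 7.853327093289709
```

>>> arm_command(
  series=[
    [-0.03,-0.02,-0.01,-0.047],
    [-0.07,-0.046,-0.02,-0.094],
    [-0.11,-0.072,-0.03,-0.141],
    [-0.15,-0.098,-0.04,-0.188],
    [-0.19,-0.124,-0.05,-0.235],
  ],
)

```text
time: 2.1
ee_pos: [0.3258, 0.3328, 0.2818]
tcp_rot: [180.0, 0.0, 173.4]
wrist_force: [0.6, 1.2, 0.5]
opening: 0.0851
grasp_force: 0.0
```

>>> arm_command(
  series=[
    [-0.024,-0.026,0,0],
    [-0.048,-0.052,0,0],
    [-0.072,-0.077,0,0],
    [-0.096,-0.103,0,0],
    [-0.12,-0.129,0,0],
  ],
)

```text
time: 2.6
ee_pos: [0.43, 0.191, 0.2815]
tcp_rot: [180.0, 0.0, 173.3]
wrist_force: [1.1, 0.0, 0.7]
opening: 0.0851
grasp_force: 0.0
```

>>> arm_command(
  series=[
    [-0.024,-0.026,0,0],
    [-0.048,-0.052,0,0],
    [-0.072,-0.077,0,0],
    [-0.12,-0.129,0,0],
    [-0.12,-0.129,0,0],
  ],
)

```text
time: 3.1
ee_pos: [0.535, 0.0474, 0.2808]
tcp_rot: [-180.0, -0.0, 173.2]
wrist_force: [0.4, -0.0, -0.1]
opening: 0.0855
grasp_force: 0.0
```

```bash
cat >> h.py <<'E'
def wrist(name=None):
    o=bot.get_obs(); d=bot.camera("wrist"); T=np.array(d["T_tool_cam"])
    Rt=Rm(o["tcp_rot"]); Rc=Rt@T[:3,:3]; C=np.array(o["ee_pos"])+Rt@T[:3,3]
    if name: cv2.imwrite(f"pics/{name}.png",d["color"])
    return o,(d["camera_matrix"],C,Rc)
def fitjig(cam,x0,show=True):
    ks,uv=[],[]
    for t in J:
        for r in bot.mark_of("wrist",t):
            p=proj(*cam,to_world(x0,J[t]))[0]; e=np.array(r["location"])-p
            if show: print(t,np.round(r["location"]),round(r["confidence"],2),"err",e.round(1))
            if np.hypot(*e)<40: ks.append(J[t]);uv.append(r["location"]);break
    return fit([(*cam,np.array(ks),np.array(uv))],x0)
E
python3 - <<'E'
from h import *
o,cam=wrist("w1"); print(o["ee_pos"],o["tcp_rot"],cam[1])
x,e=fitjig(cam,[.5323,.0445,1.4552]); print(x,np.degrees(x[2]),e.round(1).tolist())
E
```

```text
[0.53497347 0.04740574 0.2807584 ] [-1.79964676e+02 -3.21197125e-03  1.73196267e+02] [0.45168152 0.05664241 0.42253418]
jig [323. 186.] 0.83 err [-0.7 -0.7]
runout [372. 189.] 0.64 err [-1.2 -2.7]
hook_left [336. 138.] 0.8 err [-4.6 -1.7]
lug_left [334. 130.] 0.74 err [-5.9 -3. ]
keeper [324. 193.] 0.9 err [-3.7  0.4]
keeper_tang [327. 213.] 0.69 err [-1.4 -2.4]
block [303. 189.] 0.98 err [ 3.1 -3. ]
ejector_face [170. 202.] 0.78 err [1.8 5.3]
slot_left [325. 138.] 0.84 err [-2.9 -1.2]
[0.53091147 0.04365243 1.49941044] 85.90988975081464 [-0.2, -0.4, 0.4, -0.6, 0.5, -0.5, 2.1, 0.9, 2.8, -1.7, 0.2, 0.8, -4.0, 2.9, -1.7, 0.2, -1.1, -0.4]
```

View pics/w1.png

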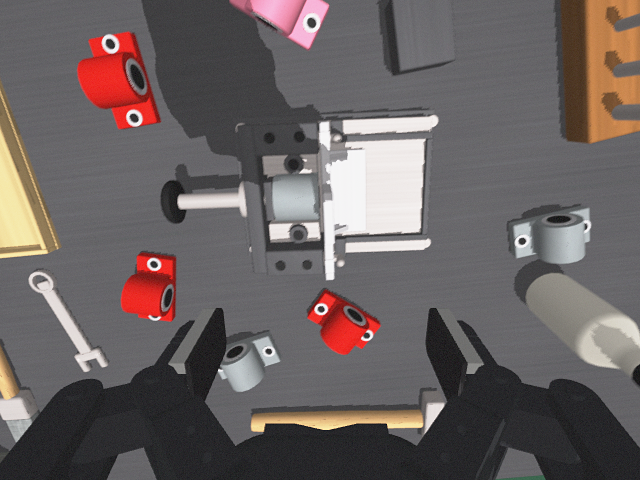

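The wrist view shows the keeper edge-on from (325,122) to (330,278), its tang at about (330,207), the nest and grey block left of it at (295,195), and the button at (173,202). I chose this keeper and this block by the description; the pixel candidates (red, pink, loose grey) lie outside the jig.

>>> arm_command(
  series=[
    [0.001,0,0.016,-0.01],
    [0.002,0,0.032,-0.02],
    [0.003,0,0.048,-0.03],
    [0.004,0,0.08,-0.047],
    [0.004,0,0.08,-0.047],
  ],
)

```text
time: 4.1
ee_pos: [0.5276, 0.051, 0.1977]
tcp_rot: [-179.9, -0.3, 176.1]
wrist_force: [-0.0, -0.0, -0.5]
opening: 0.0856
grasp_force: 0.0
```

```bash
python3 - <<'E'
from h import *
xs=[]
for i in range(2):
    o,cam=wrist("w2"); 
    x,e=fitjig(cam,[.5309,.0437,1.499],show=i==1); xs.append(x);print(x,np.degrees(x[2]),e.round(1).tolist())
print(o["ee_pos"],o["tcp_rot"])
x=np.mean(xs,0); print(to_world(x,J["keeper_tang"]))
im=cv2.imread("pics/w2.png")
for k in J: cv2.drawMarker(im,tuple(int(v) for v in proj(*cam,to_world(x,J[k]))[0]),(0,255,0),0,8,1)
for y in(.022,-.022):
  cv2.drawMarker(im,tuple(int(v) for v in proj(*cam,to_world(x,[.0045,y,.145]))[0]),(255,0,255),0,8,1)
for y in(.075,-.075):
  cv2.drawMarker(im,tuple(int(v) for v in proj(*cam,to_world(x,[.0045,y,.103]))[0]),(255,0,255),0,8,1)
cv2.imwrite("pics/w2m.png",cv2.resize(im[80:380,170:570],(800,600)))
E
```

```text
[0.53107386 0.04362245 1.48149509] 84.88341595910263 [-1.0, -2.3, 0.8, 1.3, -0.7, 2.4, 3.7, -0.6, 1.2, -3.4, -0.7, -1.0, 1.0, -0.0, -2.1, 1.6]
jig [319. 203.] 0.56 err [ 0.  -2.5]
runout [381. 212.] 0.64 err [ 0.6 -1.5]
hook_left [340. 156.] 0.89 err [-0.6  1.8]
lug_left [341. 143.] 0.75 err [1.3 1. ]
keeper [322. 215.] 0.7 err [-1.7  0.8]
keeper_tang [326. 255.] 0.65 err [2.7 2.1]
block [293. 213.] 0.98 err [ 2.8 -0.8]
ejector_face [126. 220.] 0.94 err [ 0.8 -1.2]
slot_left [325. 149.] 0.88 err [ 1.6 -3.2]
[0.5308853  0.04437045 1.49509993] 85.66291598176895 [0.6, 2.4, 0.2, 1.7, 1.9, -1.8, -0.2, -1.0, 2.5, -0.8, -1.7, -2.1, -2.1, 0.6, -0.2, 0.4, -0.3, 3.1]
[0.52973772 0.05070925 0.20186913] [1.79990093e+02 4.61522530e-02 1.75994666e+02]
[[0.5313504  0.04848115 0.128     ]]
```

View pics/w2m.png

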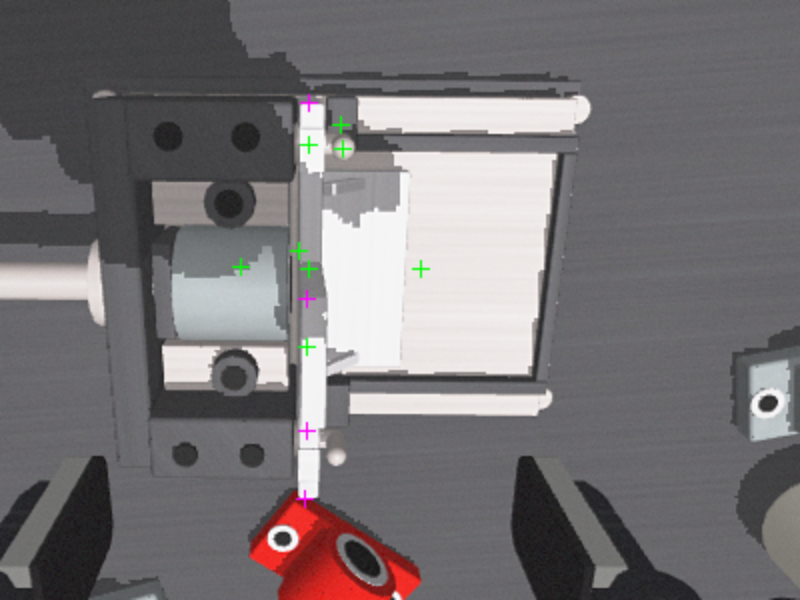

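The overlay matches: tang, keeper ends and hooks lie on the marks within about 1 mm.

>>> arm_command(
  series=[
    [-0.003,-0.002,0.02,0.008],
    [-0.003,-0.002,0.04,0.008],
    [-0.003,-0.002,0.065,0.008],
    [-0.003,-0.002,0.09,0.008],
    [-0.003,-0.002,0.09,0.008],
  ],
)

```text
time: 5.6
ee_pos: [0.5305, 0.0483, 0.108]
tcp_rot: [-179.9, -0.3, 175.5]
wrist_force: [-0.0, 0.7, 0.9]
opening: 0.0853
grasp_force: 0.0
```

>>> arm_command(
  series=[
    [0,0,0,0],
    [0,0,0,0],
    [0,0,0,0],
    [0,0,0,0],
    [0,0,0,0],
  ],
  hand=0.02,
  grip_force=40,
)

```text
time: 6.1
ee_pos: [0.5326, 0.0485, 0.1119]
tcp_rot: [180.0, 0.0, 175.5]
wrist_force: [0.4, 0.3, 0.1]
opening: 0.02
grasp_force: 0.0
```

```bash
python3 - <<'E'
from h import *
o,cam=wrist("w3"); print(o["ee_pos"],o["tcp_rot"],o["wrist_force"],o["opening"])
o,cam=wrist(); print(o["ee_pos"],o["tcp_rot"])
im=cv2.imread("pics/w3.png"); cv2.imwrite("pics/w3c.png",cv2.resize(im[180:480,170:570],(800,600)))
E
```

```text
[0.5325983  0.04852394 0.11186326] [1.79992663e+02 4.81209839e-02 1.75545292e+02] [0.41786152 0.30761508 0.0540931 ] 0.02002654934280289
[0.53250397 0.04848268 0.11167609] [1.79993442e+02 3.16044443e-02 1.75539089e+02]
```

View pics/w3c.png

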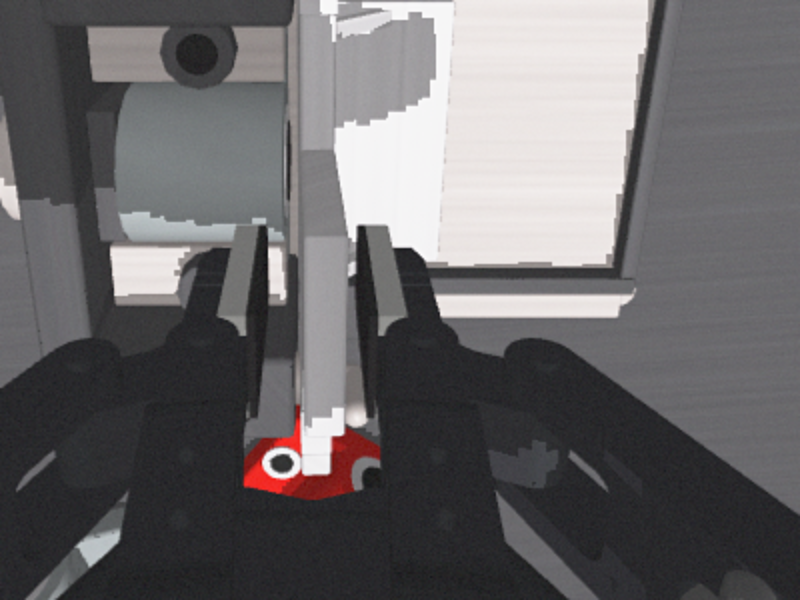

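The pads straddle the tang, which runs through crop (324,235–410) about 1.5 mm toward +tool y of their centre. I'll shift 1.5 mm and close.

>>> arm_command(
  series=[
    [0,0.0015,0,0],
    [0,0.0015,0,0],
    [0,0.0015,0,0],
    [0,0.0015,0,0],
    [0,0.0015,0,0],
  ],
  hand=0.0,
  grip_force=60,
)

```text
time: 6.7
ee_pos: [0.5326, 0.0502, 0.1115]
tcp_rot: [180.0, 0.0, 175.6]
wrist_force: [0.3, 2.0, 2.5]
opening: 0.0074
grasp_force: 59.1
```

>>> arm_command(
  series=[
    [0,0,-0.004,0],
    [0,0,-0.008,0],
    [0,0,-0.013,0],
    [0,0,-0.018,0],
    [0,0,-0.022,0],
  ],
)

```text
time: 7.2
ee_pos: [0.5325, 0.0499, 0.1338]
tcp_rot: [-180.0, 0.0, 175.5]
wrist_force: [0.5, -0.2, -3.7]
opening: 0.0068
grasp_force: 58.3
```

>>> arm_command(
  series=[
    [0,0,0,0],
    [0,0,0,0],
    [0,0,0,0],
    [0,0,0,0],
    [0,0,0,0],
  ],
)

```text
time: 7.7
ee_pos: [0.5324, 0.05, 0.1331]
tcp_rot: [-180.0, -0.0, 175.5]
wrist_force: [-0.9, -0.6, -3.5]
opening: 0.0072
grasp_force: 58.4
```

```bash
python3 - <<'E'
from h import *
o,cam=wrist("w4"); print(o["ee_pos"],o["tcp_rot"],o["wrist_force"],o["opening"],o["grasp_force"])
d=bot.camera("side"); cv2.imwrite("pics/side4.png",d["color"])
d2=bot.camera("scene")
a=cv2.resize(d["color"][190:310,200:360],(640,480)); b=cv2.resize(d2["color"][200:320,260:420],(640,480))
cv2.imwrite("pics/x4.png",cv2.resize(np.hstack([a,b]),(800,300)))
E
```

```text
[0.53237147 0.04996214 0.13311625] [-1.79997118e+02 -1.46460468e-02  1.75540437e+02] [-0.85309964 -0.58419778 -3.45053602] 0.007183087764867455 58.35079729557037
```

View pics/x4.png

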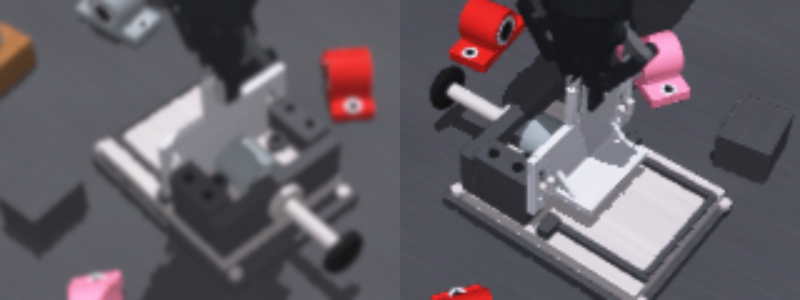

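It hangs free: 3.5 N on the wrist, and both pictures show the keeper raised level above the hooks. Drawing off now.

>>> arm_command(
  series=[
    [0,0.007,0,0],
    [0,0.015,0,0],
    [0,0.023,0,0],
    [0,0.031,0,0],
    [0,0.04,0,0],
  ],
)

```text
time: 8.35
ee_pos: [0.5356, 0.0908, 0.1333]
tcp_rot: [180.0, -0.0, 175.6]
wrist_force: [0.3, 0.7, -3.6]
opening: 0.0075
grasp_force: 58.5
```

>>> arm_command(
  series=[
    [0,0,-0.02,0],
    [0,0,-0.045,0],
    [0,0,-0.075,0],
    [0,0,-0.105,0],
    [0,0,-0.13,0],
  ],
)

```text
time: 8.85
ee_pos: [0.5356, 0.0905, 0.265]
tcp_rot: [180.0, 0.1, 175.6]
wrist_force: [-0.3, -0.1, -3.0]
opening: 0.0074
grasp_force: 58.8
```

>>> arm_command(
  series=[
    [0.003,-0.02,0,0],
    [0.006,-0.055,0,0],
    [0.009,-0.09,0,0],
    [0.012,-0.125,0,0],
    [0.015,-0.16,0,0],
  ],
)

```text
time: 9.35
ee_pos: [0.508, -0.0692, 0.2634]
tcp_rot: [180.0, 0.0, 175.6]
wrist_force: [1.1, -0.3, -2.9]
opening: 0.0071
grasp_force: 58.9
```

>>> arm_command(
  series=[
    [0.003,-0.035,0,-0.013],
    [0.006,-0.07,0,-0.026],
    [0.009,-0.105,0,-0.039],
    [0.012,-0.14,0,-0.052],
    [0.015,-0.175,0,-0.066],
  ],
)

```text
time: 9.85
ee_pos: [0.4796, -0.2428, 0.2634]
tcp_rot: [-180.0, 0.0, 179.4]
wrist_force: [1.5, 0.3, -2.7]
opening: 0.0075
grasp_force: 58.9
```

>>> arm_command(
  series=[
    [0.004,-0.03,0,0],
    [0.008,-0.06,0,0],
    [0.012,-0.1,0,0],
    [0.016,-0.13,0,0],
    [0.017,-0.15,0,0],
  ],
)

```text
time: 10.35
ee_pos: [0.4606, -0.3933, 0.2628]
tcp_rot: [180.0, -0.0, 179.3]
wrist_force: [-0.1, 0.1, -4.6]
opening: 0.0076
grasp_force: 59.0
```

```bash
python3 - <<'E'
from h import *
o,cam=wrist(); o,cam=wrist("w5"); print(o["ee_pos"],o["tcp_rot"],o["wrist_force"])
for t in("tray","tray_in"): print([(np.round(r["location"]),r["confidence"]) for r in bot.mark_of("wrist",t)])
im=cv2.imread("pics/w5.png"); x=[.4619,-.3728,-.0113]
for a in(1,-1):
  for b in(1,-1):
    cv2.drawMarker(im,tuple(int(v) for v in proj(*cam,to_world(x,[a*.105,b*.08,.024]))[0]),(255,0,255),0,10,2)
cv2.imwrite("pics/w5m.png",im)
E
```

```text
[ 0.46049926 -0.3952186   0.26221499] [-1.79956104e+02 -5.27108124e-02  1.79200421e+02] [ 0.37989434 -3.2411653  -3.6589318 ]
[]
[]
```

View pics/w5m.png

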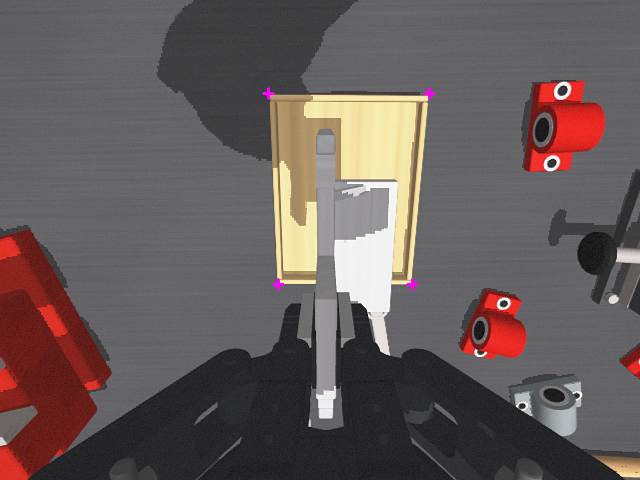

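The tray's marks lie on its corners, and the keeper hangs over its middle. Lowering now.

>>> arm_command(
  series=[
    [0,0,0.035,0],
    [0,0,0.075,0],
    [0,0,0.115,0],
    [0,0,0.15,0],
    [0,0,0.168,0],
  ],
)

```text
time: 11.05
ee_pos: [0.4603, -0.3892, 0.092]
tcp_rot: [179.8, -0.2, 179.4]
wrist_force: [-0.9, -0.9, -2.1]
opening: 0.007
grasp_force: 59.3
```

>>> arm_command(
  series=[
    [0,0,0.001,0],
    [0,0,0.002,0],
    [0,0,0.003,0],
    [0,0,0.004,0],
    [0,0,0.005,0],
  ],
)

```text
time: 11.55
ee_pos: [0.4613, -0.3919, 0.0913]
tcp_rot: [-179.9, 0.1, 179.3]
wrist_force: [-0.5, -0.4, -4.0]
opening: 0.0071
grasp_force: 59.3
```

```bash
python3 -c "
from h import *
o=bot.get_obs();print(o['ee_pos'],o['tcp_rot'],o['wrist_force'])"
```

```text
[ 0.46129298 -0.39186127  0.09133061] [-1.79939493e+02  7.39969633e-02  1.79326972e+02] [-0.51279811 -0.43710203 -4.03679563]
```

>>> arm_command(
  series=[
    [0,0,0.001,0],
    [0,0,0.002,0],
    [0,0,0.003,0],
    [0,0,0.004,0],
    [0,0,0.005,0],
  ],
)

```text
time: 12.05
ee_pos: [0.4608, -0.3916, 0.0852]
tcp_rot: [180.0, -0.0, 179.3]
wrist_force: [0.2, -0.6, -3.1]
opening: 0.0075
grasp_force: 59.3
```

>>> arm_command(
  series=[
    [0,0,0.0005,0],
    [0,0,0.001,0],
    [0,0,0.001,0],
    [0,0,0.0015,0],
    [0,0,0.0015,0],
  ],
)

```text
time: 12.55
ee_pos: [0.4608, -0.3919, 0.0847]
tcp_rot: [-180.0, 0.0, 179.3]
wrist_force: [-2.6, -0.5, 5.3]
opening: 0.007
grasp_force: 60.6
```

Contact felt (+5 N). Opening gently, then rising.

>>> arm_command(
  series=[
    [0,0,0,0],
    [0,0,0,0],
    [0,0,0,0],
    [0,0,0,0],
    [0,0,0,0],
  ],
  hand=0.03,
)

```text
time: 13.05
ee_pos: [0.4609, -0.3915, 0.0837]
tcp_rot: [180.0, -0.0, 179.3]
wrist_force: [0.8, 0.5, -0.3]
opening: 0.0303
grasp_force: 0.0
```

>>> arm_command(
  series=[
    [0,0,-0.01,0],
    [0,0,-0.03,0],
    [0,0,-0.06,0],
    [0,0,-0.09,0],
    [0,0,-0.12,0],
  ],
)

```text
time: 13.55
ee_pos: [0.4608, -0.3915, 0.2059]
tcp_rot: [-180.0, 0.0, 179.3]
wrist_force: [0.8, -1.1, 0.7]
opening: 0.0301
grasp_force: 0.0
```

```bash
python3 - <<'E'
from h import *
o,cam=wrist("w6"); print(o["ee_pos"],o["tcp_rot"],o["wrist_force"],o["grasp_force"])
d=bot.camera("side"); im=cv2.imread("pics/w6.png")
a=cv2.resize(d["color"][300:480,320:520],(400,360)); b=cv2.resize(im,(400,300))
cv2.imwrite("pics/x6.png",np.hstack([a,np.vstack([b,np.zeros((60,400,3),np.uint8)])]))
J2=["keeper","tray_in","keeper_tang"]
for t in J2: print(t,[(np.round(r["location"]),round(r["confidence"],2)) for r in bot.mark_of("side",t)][:2])
E
```

```text
[ 0.46076335 -0.39149439  0.20586711] [-1.79973677e+02  3.35164707e-02  1.79326459e+02] [ 0.80481897 -1.10998865  0.66364301] 0.0
keeper [(array([423., 399.]), 0.9)]
tray_in [(array([414., 394.]), 0.64), (array([265., 250.]), 0.47)]
keeper_tang [(array([429., 380.]), 0.88), (array([298., 260.]), 0.49)]
```

View pics/x6.png

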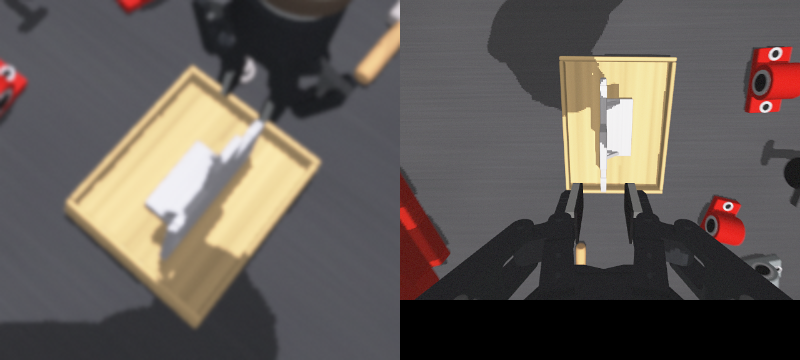

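The keeper stands upright on its foot inside the tray, clear of the walls, with the fingers off it. Next is the ejector.

>>> arm_command(
  series=[
    [-0.005,0.02,0,0],
    [-0.01,0.05,0,0],
    [-0.016,0.08,0,0],
    [-0.022,0.11,0,0],
    [-0.029,0.14,0,0],
  ],
  hand=0.0,
)

```text
time: 14.3
ee_pos: [0.491, -0.2506, 0.2025]
tcp_rot: [179.9, -0.1, 179.3]
wrist_force: [0.6, -0.8, 1.0]
opening: 0.0001
grasp_force: 0.0
```

>>> arm_command(
  series=[
    [-0.006,0.03,0,0.014],
    [-0.012,0.06,0,0.028],
    [-0.018,0.09,0,0.042],
    [-0.023,0.109,0,0.056],
    [-0.023,0.109,0,0.07],
  ],
)

```text
time: 14.8
ee_pos: [0.5157, -0.1411, 0.2027]
tcp_rot: [180.0, -0.1, 175.4]
wrist_force: [1.1, -0.8, 0.1]
opening: -0.0002
grasp_force: 0.0
```

```bash
python3 - <<'E'
from h import *
o,cam=wrist();o,cam=wrist("w7"); print(o["ee_pos"],o["tcp_rot"])
x=[.531,.044,1.489]; 
for k in("jig","runout","ejector_face","block"): print(k,proj(*cam,to_world(x,J[k]))[0].round(),[(np.round(r["location"]),round(r["confidence"],2)) for r in bot.mark_of("wrist",k)])
P=np.array(o["ee_pos"])
print("gap to jig frame:",R.from_euler('z',-x[2]).apply(P-[x[0],x[1],0]))
E
```

```text
[ 0.51553257 -0.14226885  0.20276371] [ 1.79987358e+02 -9.49526652e-02  1.75342164e+02]
jig [514. 204.] [(array([515., 208.]), 0.66)]
runout [591. 212.] [(array([591., 212.]), 0.76), (array([572., 141.]), 0.57)]
ejector_face [355. 220.] [(array([355., 223.]), 0.74)]
block [501. 212.] [(array([503., 356.]), 0.9), (array([303.,  71.]), 0.85), (array([295., 315.]), 0.82)]
gap to jig frame: [-1.86909835e-01  1.96587551e-04  2.02763708e-01]
```

View pics/w7.png

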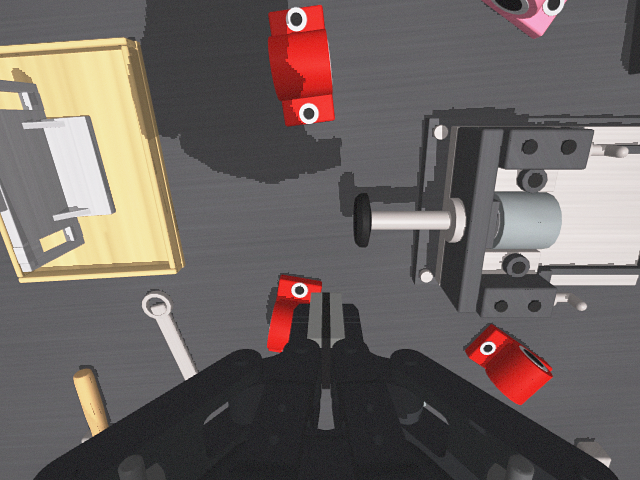

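The overlay matches (button face 355,222; model 355,220). Lowering behind the button and pushing.

>>> arm_command(
  series=[
    [0,0,0.03,0],
    [0,0,0.065,0],
    [0,0,0.1,0],
    [0,0,0.135,0],
    [0,0,0.158,0],
  ],
  grip_force=60,
)

```text
time: 15.6
ee_pos: [0.5145, -0.1437, 0.0431]
tcp_rot: [180.0, -0.1, 175.3]
wrist_force: [-0.5, 1.1, -0.5]
opening: -0.0002
grasp_force: 0.0
```

>>> arm_command(
  series=[
    [0,0,0,0],
    [0,0.004,0,0],
    [0,0.008,0,0],
    [0,0.013,0,0],
    [0,0.018,0,0],
  ],
)

```text
time: 16.1
ee_pos: [0.5182, -0.126, 0.0475]
tcp_rot: [-179.8, 0.2, 175.3]
wrist_force: [-1.5, -7.7, 4.4]
opening: 0.0004
grasp_force: 4.1
```

>>> arm_command(
  series=[
    [0,0.006,0,0],
    [0,0.013,0,0],
    [0,0.02,0,0],
    [0,0.027,0,0],
    [0,0.034,0,0],
  ],
)

```text
time: 16.6
ee_pos: [0.5209, -0.0927, 0.0476]
tcp_rot: [-179.8, 0.2, 175.3]
wrist_force: [-0.6, -11.6, 3.9]
opening: -0.0003
grasp_force: 6.0
```

>>> arm_command(
  series=[
    [0,0.004,0,0],
    [0,0.008,0,0],
    [0,0.012,0,0],
    [0,0.015,0,0],
    [0,0.017,0,0],
  ],
)

```text
time: 17.1
ee_pos: [0.5222, -0.0761, 0.0476]
tcp_rot: [-179.7, 0.2, 175.2]
wrist_force: [-2.5, -13.3, 4.7]
opening: -0.0
grasp_force: 6.6
```

```bash
python3 - <<'E'
from h import *
o,cam=wrist("w8"); x=[.531,.044,1.489]
print(o["ee_pos"],o["tcp_rot"],o["wrist_force"],R.from_euler('z',-x[2]).apply(np.array(o["ee_pos"])-[x[0],x[1],0]))
im=cv2.imread("pics/w8.png"); 
for bx in (.0,.014,.031,.053): cv2.drawMarker(im,tuple(int(v) for v in proj(*cam,to_world(x,[bx,0,.03]))[0]),(255,0,255),0,10,1)
cv2.imwrite("pics/w8m.png",im)
E
```

```text
[ 0.52217595 -0.07607111  0.04756538] [-1.79745205e+02  1.53298219e-01  1.75246166e+02] [ -2.46439939 -13.34511902   4.67881856] [-0.12039063 -0.00101588  0.04756538]
```

View pics/w8m.png

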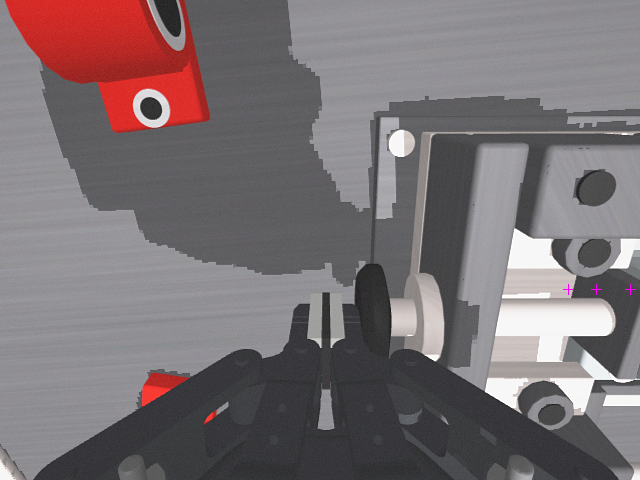

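The button is at (373,325) close to the guide boss and the push rod's nose has come far out of the rear wall. It's about 58 mm in by force and position, so I'll creep to the stop.

>>> arm_command(
  series=[
    [0,0.001,0,0],
    [0,0.002,0,0],
    [0,0.003,0,0],
    [0,0.004,0,0],
    [0,0.005,0,0],
  ],
)

```text
time: 17.65
ee_pos: [0.5225, -0.0713, 0.0476]
tcp_rot: [-179.7, 0.2, 175.2]
wrist_force: [-2.1, -13.4, 4.1]
opening: -0.0002
grasp_force: 6.9
```

>>> arm_command(
  series=[
    [0,0.001,0,0],
    [0,0.001,0,0],
    [0,0.0015,0,0],
    [0,0.002,0,0],
    [0,0.002,0,0],
  ],
)

```text
time: 18.15
ee_pos: [0.5227, -0.0693, 0.0476]
tcp_rot: [-179.7, 0.2, 175.2]
wrist_force: [-2.0, -13.4, 4.8]
opening: -0.0003
grasp_force: 6.7
```

>>> arm_command(
  series=[
    [0,0.001,0,0],
    [0,0.0015,0,0],
    [0,0.002,0,0],
    [0,0.0025,0,0],
    [0,0.003,0,0],
  ],
)

```text
time: 18.65
ee_pos: [0.5229, -0.0665, 0.0476]
tcp_rot: [-179.7, 0.2, 175.2]
wrist_force: [-2.7, -16.2, 4.8]
opening: -0.0001
grasp_force: 8.3
```

>>> arm_command(
  series=[
    [0,0.0005,0,0],
    [0,0.001,0,0],
    [0,0.001,0,0],
    [0,0.001,0,0],
    [0,0.001,0,0],
  ],
)

```text
time: 19.15
ee_pos: [0.5229, -0.0665, 0.0476]
tcp_rot: [-179.6, 0.2, 175.2]
wrist_force: [-2.9, -19.4, 4.5]
opening: -0.0003
grasp_force: 9.9
```

At the hard stop: the force rises with no motion. Backing off, rising, and checking.

>>> arm_command(
  series=[
    [0,-0.015,0,0],
    [0,-0.035,0,0],
    [0,-0.055,0,0],
    [0,-0.075,0,0],
    [0,-0.09,0,0],
  ],
)

```text
time: 19.65
ee_pos: [0.5154, -0.154, 0.0468]
tcp_rot: [-180.0, 0.1, 175.3]
wrist_force: [-0.2, 0.1, 0.3]
opening: 0.0001
grasp_force: 0.0
```

>>> arm_command(
  series=[
    [0,0,-0.03,0],
    [0,0,-0.065,0],
    [0,0,-0.1,0],
    [0,0,-0.14,0],
    [0,0,-0.18,0],
  ],
)

```text
time: 20.15
ee_pos: [0.5148, -0.1528, 0.2278]
tcp_rot: [180.0, 0.0, 175.3]
wrist_force: [0.9, 0.2, -0.0]
opening: -0.0001
grasp_force: 0.0
```

```bash
python3 - <<'E'
from h import *
o,cam=wrist("w9"); x=[.531,.044,1.489]; print(o["ee_pos"],o["wrist_force"])
for k in("jig","runout","ejector_face","block","keeper","keeper_tang"): print(k,[(np.round(r["location"]),round(r["confidence"],2)) for r in bot.mark_of("wrist",k)])
print("face model",proj(*cam,to_world(x,J["ejector_face"])))
im=cv2.imread("pics/w9.png"); d=bot.camera("scene")
K,C,Rc=d["camera_matrix"],d["xyz"],Rm(d["orientation"])
for bx in (.026,.031,.036): print(bx,proj(K,C,Rc,to_world(x,[bx,0,.03])).round(1),proj(*cam,to_world(x,[bx,0,.03])).round(1))
for k in("block","ejector_face","keeper"): print(k,[(np.round(r["location"]),round(r["confidence"],2)) for r in bot.mark_of("scene",k)])
cv2.imwrite("pics/x9.png",np.hstack([cv2.resize(d["color"][150:350,170:430],(400,308)),cv2.resize(im,(400,308))]))
E
```

```text
[ 0.51480091 -0.15279086  0.22781957] [ 0.94055584  0.17821591 -0.01159796]
jig [(array([512., 200.]), 0.66), (array([567., 138.]), 0.55)]
runout []
ejector_face [(array([362., 214.]), 0.71)]
block [(array([568., 202.]), 0.9), (array([314.,  76.]), 0.8), (array([309., 304.]), 0.68), (array([503., 341.]), 0.58)]
keeper [(array([ 84., 166.]), 0.88)]
keeper_tang [(array([  8., 185.]), 0.92), (array([564., 203.]), 0.18)]
face model [[364.12802576 211.90286362]]
0.026 [[339.  275.5]] [[553.7 205.1]]
0.031 [[340.8 276.5]] [[558.8 205.1]]
0.036 [[342.5 277.6]] [[563.9 205.1]]
block [(array([342., 279.]), 0.82), (array([225., 270.]), 0.66), (array([416., 364.]), 0.57), (array([284., 336.]), 0.57), (array([360., 227.]), 0.57), (array([296., 218.]), 0.57), (array([347., 281.]), 0.46)]
ejector_face [(array([278., 233.]), 0.66)]
keeper [(array([212., 197.]), 0.77)]
```

View pics/x9.png

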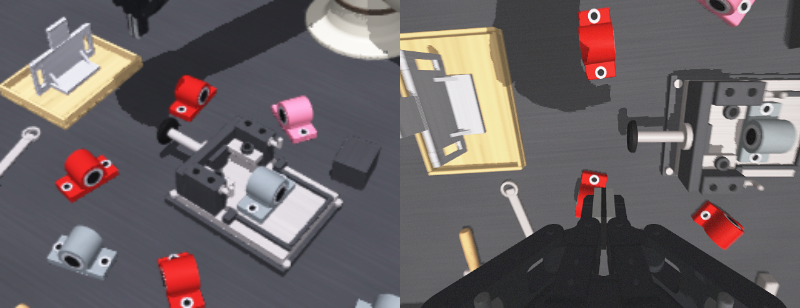

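The pictures show the grey block flat on the run-out at jig x of about 0.036 (crop 265,190), with the button sprung back (crop 168,133). The keeper stands upright in the tray (crop 72,65) and the arm is clear. Handing in.

```bash
python3 -c "
from workcell import bot
print(bot.job_done())"
```

```text
the job is handed in; nothing more can be done
None
```

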